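# Fetch the spare handpiece from the covered case

### The arm

A 6-joint arm with a two-finger parallel gripper is mounted at the origin on the work surface. World frame = base frame: x ahead of the robot, y to its left, z up, the work surface at z = 0. Lengths are in mm, angles in degrees, forces in N, time in s.
With the tool pointing down it reaches from about 300 to 850 mm from the base axis. Payload 4.2 kg.
Tool frame: the origin (TCP) lies midway between the tips of the shut fingers; the grasp point (between the pads) lies 19 mm behind it (env.grip_depth is the distance from the TCP to the grasp point, in mm); z points along the fingers, y is the line along which they close (so a half turn about z gives the same grasp; the last joint's range is limited). The gripper opens to 91 mm and grips with 3 to 60 N. Pads are 32 mm wide; open, the fingers measure 118 mm over their backs; the gripper's body (76 mm by 178 mm) begins 60 mm behind the grasp point.
Start: joints at [-66.005, 18.312, 89.639, -0, 72.044, -1.146], TCP at [244.296, -520.541, 213.976] pointing down, gripper open.
Joint ranges: [-177.97, 177.97], [-48.28, 115.42], [12.27, 149.76], [-77.06, 257.06], [2.81, 150.46], [-146.56, 146.56]. Speed limits (degrees/s): [147.25, 147.25, 180, 180, 180, 180].

### API

Orientations are given as [roll, pitch, yaw] about the fixed x, y, z axes, in that order (R = Rz(yaw) Ry(pitch) Rx(roll)).
In Python, from workcell import env, eyes gives the robot as it stands.
- The arm moves only by the tool send_rows, never from a script. Its argument "motion" is a list of rows, each a list of 7 numbers: the shift along the world's x, y, z normalised to -1 to 1, where 1 is 0.5 m, then the turn, a rotation vector about the world's x, y, z normalised to -1 to 1, where 1 is 60 degrees, then the opening, from -1 (shut) to 1 (fully open). A call has 1 to 20 rows; each row is the pose to reach, as a shift and turn from the pose commanded when the call began; what a row does not reach only later rows make up. A row lasts 1/8 s, in which the tool goes at most 62.5 mm and 10.7 degrees, less where a joint would pass 70% of its speed; a pose out of reach is approached as far as the arm can. A call with a number of a shift or a turn outside -1 to 1 is refused whole. A call with a gripper value outside its range is refused whole. The fingers move at their own pace and stop on an object; "squeeze" is the grip in N (left out, the last holds). Time passes only in rows, so rows that repeat a pose let the fingers close. It gives the time, the measured TCP pose, the force, the opening and the grip force at its end, in the units of the state.
- env.state(): the state, without advancing time (a new reading comes with each control period).
- eyes.grab_frame(name): name is "side" or "top" or "wrist"; returns a dict with "pixels" (400x640x3 uint8, red, green, blue), "depth" (400x640 float32, mm along the optical axis (not along the pixel's ray), 0 where there is no reading), "fx", "fy", "cx", "cy" (pixels), "R" (3x3) and "t" (3): a world point X has camera coordinates R X + t; the wrist camera has in their place "T_tool_cam" (4x4, takes a point from camera to tool coordinates, whose origin is the TCP and whose axes are the flange's). Camera axes: x right, y down, z forward; pixel columns grow to the right and rows downward; lengths in mm; the calibration is good to about 2 mm. A picture is of the moment at which its call begins: read the wrist's pose just before it.
- env.job_done(): hands the job in; it is judged then, once.
The state is a dict: "time_s": time; "qpos": joint angles; "qvel": joint speeds; "effort": joint torques, N m; "ee_pos": TCP position; "ee_rot": TCP orientation; "force": force on the tool from outside, world axes, zero at the start; "torque": the same for the moment, N m; "gripper_width": finger opening in mm; "gripper_force": force on a finger pad.
Only numpy, scipy, OpenCV 4.12 (cv2) and the standard library are available. Lean on these libraries where they do the work, as an engineer would, in place of code of your own. Each camera call takes 0.05 s, during which the arm holds its last target. There are 200 camera calls.

### The job

The spare handpiece lies in one of the three grooves of the wooden case, under the metal cover. Slide the cover aside without forcing it (a hidden stop lets it go only one way, to the left or to the right, and only pushing tells which) and leave it in its guides, then lift the handpiece out and lay it flat in the red tray, without dropping it. Leave everything else where it stands.

Things in the scene. Friction and masses are not known exactly. Their poses are not given: they have to be found in the camera images.
- case: Fixed light-wood case, 152 (x) by 340 (y) by 48 mm high; origin: centre of its underside. Middle (|y| < 72 mm): three grooves along x at y = -34, 0, +34 mm, 118 mm long, 25 wide, floor 6 mm above the table, ribs between them 14 mm high. Ends: plain decks 31 mm high. Guide walls on both long sides (|x| 68 to 76 mm, 48 mm high) with lips in to |x| = 61 mm over the cover: it cannot be lifted out.
- case_deck (a point): A point on the case at its middle, 31 mm above the table, on which the cover's underside slides. Under the cover a hidden stop, near its +y or its -y end, lets it slide one way only along the case's y: the wrong way it goes about 4 mm and is held hard; the right way about 166 mm, until the stop holds it; then all three grooves are open.
- cover: Loose aluminium cover, 132 (x) by 192 (y) by 12 mm, 0.25 to 0.5 kg, slides at up to about 6 N. Origin: centre of its underside, 31 mm above the table, at the start over the middle of the case, same axes. Pushing it, or hitting it against its stop, with over 90 N is forcing: move slowly (0.02 m/s) where it may meet the stop and halt at some 12 N.
- cover_ridge (a point): Centre of the top of the black push ridge in the middle of the cover: 60 mm along x, 14 mm along y; it stands 18 mm over the cover's top face (which is 43 mm above the table). Pushing a long side of it with the fingertips slides the cover.
- handpiece: Spare handpiece, 110 mm long along its x, 0.08 to 0.17 kg, at the start under the cover, flat along the case's x in one of the grooves. Origin: centre of its underside. In the middle a blue flat-sided grip, 60 mm long, 22 wide, 22 high; dark round tail at -x, 18 mm thick; tapered steel nose at +x. An empty groove shows a 2 mm black pad.
- tray: Fixed flat tray, red floor, wooden rim, 110 (x) by 220 (y) mm; floor 4 mm, rim 10 mm above the table. Origin: centre of its underside. The jar stands near its +y end; the handpiece goes in the rest, lengthwise along the tray's y.
- jar: Amber jar with white cap, 36 mm wide, 42 mm high, standing loose in the tray at y about +83 mm. Origin: centre of its underside. Bystander.
- bottle: White bottle, 52 mm wide, 120 mm high, standing on the table. Origin: centre of its underside. Bystander.
- brush: Flat brush with wooden handle lying on the table, about 200 mm long along its x. Origin: middle of its underside. Bystander.
- screwdriver: Red screwdriver lying on the table, about 200 mm long along its x. Origin: middle of its underside. Bystander.
- beaker: White cup, 68 mm wide, 80 mm high. Origin: centre of its underside. Bystander.
- carton: Paper-white carton, 90 by 70 mm, 50 mm high. Origin: centre of its underside. Bystander.
Mind the look-alikes: they are no part of the job. Of the things shaped like the cover, the aluminium one is meant.

How it is judged:
By the outcome, as a careful person would: the job done as asked, in the order asked, and still so for the second after the job is handed in, with the robot touching nothing.
It also fails if it takes over 58 s, if anything falls off the work surface, if the arm or the gripper's body presses on something with over 40 N, if the wrist force passes 120 N, or if a joint passes its speed limit or range.

## Working session

There is one attempt and no reset: what is moved stays moved. The work goes in short steps, Python scripts to look and compute and a tool call to move; the robot and the scene stay as the last step left them, time stands still between calls to the robot, and variables do not carry over. Pictures are saved under pics/ and viewed, at most 10 in all, crops included, and the job is handed in when it is done.

Besides the shell and the picture viewer there is one more tool, called in YAML: its name, and indented under it one key for each argument. send_rows: Moves the arm, as the interface text tells. Its arguments: {"type":"object","properties":{"motion":{"type":"array"},"squeeze":{"type":"number"}},"required":["motion"]}

```bash
mkdir -p pics; ls
python3 - <<'E'
from workcell import env, eyes
import cv2,pickle
for n in("top","side"):
    f=eyes.grab_frame(n); cv2.imwrite(f"pics/{n}0.png",f["pixels"][:,:,::-1]); pickle.dump(f,open(f"{n}0.pkl","wb"))
    print(n,f["fx"],f["cx"],f["cy"],f["R"],f["t"])
print(env.state(),env.grip_depth)
E
```

```text
pics
top 506.7334068843573 319.2380272514192 204.88221036510654 [[-1.14030505e-02 -9.99933471e-01 -1.73872424e-03]
 [-9.77419036e-01  1.15131891e-02 -2.10996386e-01]
 [ 2.11002367e-01 -7.06540276e-04 -9.77485295e-01]] [ -46.1517994   484.60995729 1486.68926762]
side 362.6221066031843 319.871031756448 202.86341100767154 [[-0.8522763  -0.52278335 -0.01796343]
 [-0.26734343  0.46484416 -0.84406599]
 [ 0.44961384 -0.71457503 -0.53593835]] [ 386.11606348  193.92676062 1086.55733115]
{'time_s': 0.1, 'qpos': array([-6.60048279e+01,  1.83490045e+01,  8.96992409e+01, -1.85750711e-03,
        7.20443403e+01, -1.14286004e+00]), 'qvel': array([ 0.02172298, -0.13426415, -0.10361202,  0.09638356, -0.10081557,
        0.03969808]), 'effort': array([ 3.94213348e-04, -4.13333023e+01, -2.32510078e+01,  7.29272445e-02,
        4.21965960e-02, -6.29708757e-05]), 'ee_pos': array([ 244.09557852, -520.1182773 ,  213.19525505]), 'ee_rot': array([-1.79907398e+02, -8.08935320e-05,  2.51386062e+01]), 'force': array([-0.09804843,  0.5076605 , -0.38405797]), 'torque': array([-0.0132317 ,  0.02707725, -0.01154887]), 'gripper_force': 0.0, 'gripper_width': 91.31204565884836} 18.8
```

View pics/top0.png

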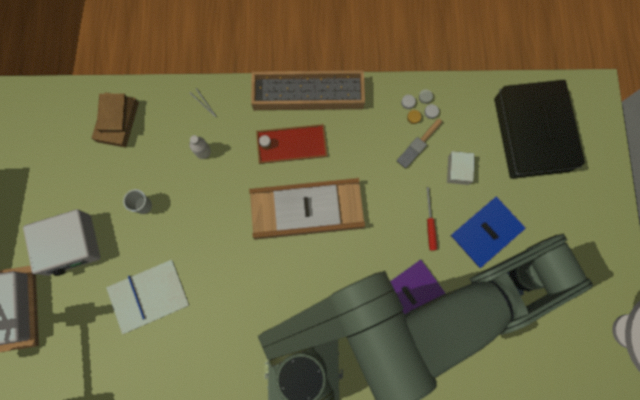

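View pics/side0.png

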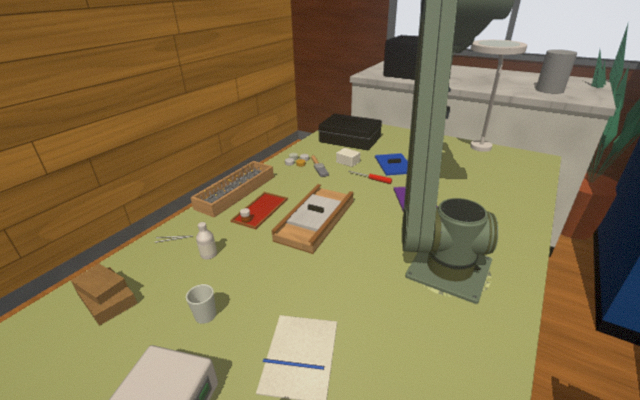

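The top view shows the aluminium cover in the wooden case at (307,208) with its black ridge at (307,207). Its look-alikes are the blue plate (488,231) and the purple plate (410,290), plus a grey-filled wooden box (308,90) that could pass for the case. I choose (307,208). The red tray is at (291,144), with the jar at (265,142). The side view agrees, with the ridge at (316,209) and the tray at (260,210).

```bash
cat > h.py <<'E'
import numpy as np,cv2,pickle
from scipy.spatial.transform import Rotation as Ro
def grab(n,name=None):
    from workcell import env,eyes
    s=env.state(); f=eyes.grab_frame(n)
    if n=="wrist":
        T=np.eye(4);T[:3,:3]=Ro.from_euler("xyz",s["ee_rot"],degrees=True).as_matrix();T[:3,3]=s["ee_pos"]
        M=np.linalg.inv(T@np.array(f["T_tool_cam"])); f["R"],f["t"]=M[:3,:3],M[:3,3]
    if name: cv2.imwrite(f"pics/{name}.png",f["pixels"][:,:,::-1]); pickle.dump(f,open(name+".pkl","wb"))
    return f
def ray(f,uv):
    uv=np.atleast_2d(uv).astype(float); d=np.c_[(uv[:,0]-f["cx"])/f["fx"],(uv[:,1]-f["cy"])/f["fy"],np.ones(len(uv))]
    return -f["R"].T@f["t"], d@f["R"]
def plane(f,uv,z):
    o,d=ray(f,uv); return o+d*((z-o[2])/d[:,2])[:,None]
def cross(f1,p1,f2,p2):
    o1,d1=ray(f1,p1);o2,d2=ray(f2,p2);d1,d2=d1[0],d2[0]
    k=np.linalg.lstsq(np.c_[d1,-d2],o2-o1,rcond=None)[0]
    a,b=o1+k[0]*d1,o2+k[1]*d2; return (a+b)/2,np.linalg.norm(a-b)
def masks(f):
    hsv=cv2.cvtColor(f["pixels"],cv2.COLOR_RGB2HSV); H,S,V=[c.astype(int) for c in cv2.split(hsv)]
    return H,S,V
def blobs(m,amin):
    cs,_=cv2.findContours(m.astype(np.uint8),cv2.RETR_EXTERNAL,cv2.CHAIN_APPROX_NONE)
    return [c for c in cs if cv2.contourArea(c)>amin]
def rect(f,c,z):
    P=plane(f,c[:,0,:],z)[:,:2].astype(np.float32); (x,y),(w,h),a=cv2.minAreaRect(P); 
    if w<h: w,h,a=h,w,a+90
    return round(x,1),round(y,1),round(w,1),round(h,1),round((a+90)%180-90,1)
E
python3 - <<'E'
from h import *
f=pickle.load(open("top0.pkl","rb"));g=pickle.load(open("side0.pkl","rb"))
for nm,F,b in(("top",f,(240,60,380,245)),("side",g,(180,150,370,260))):
    H,S,V=masks(F); box=np.zeros(H.shape,bool); box[b[1]:b[3],b[0]:b[2]]=1
    for k,m,z in(("red",((H<6)|(H>174))&(S>150),4),("dark",(V<50),61),("grey",(S<50)&(V>90),43),("wood",(H>8)&(H<22)&(S>80)&(V>90),48)):
        for c in blobs(m&box,20): print(nm,k,cv2.boundingRect(c),cv2.contourArea(c),np.round(c[:,0].mean(0),1),rect(F,c,z))
E
python3 - <<'E'
import cv2
a=cv2.imread("pics/top0.png")[60:250,230:390]; cv2.imwrite("pics/c.png",cv2.resize(a,None,fx=3,fy=3))
E
```

```text
top red (260, 127, 65, 33) 1335.0 [289.1 143.3] (698.6, 35.0, 201.6, 91.8, -84.3)
top grey (274, 185, 66, 45) 2351.0 [306.2 207.1] (479.9, -12.7, 191.4, 122.2, -84.7)
top grey (260, 136, 10, 10) 66.5 [264.3 140.8] (694.7, 117.8, 29.9, 28.3, 0.5)
top wood (249, 178, 116, 60) 5268.0 [306.2 207.9] (476.6, -12.4, 338.7, 155.6, -84.8)
top wood (256, 124, 72, 39) 2150.5 [291.3 143.6] (682.6, 33.5, 214.9, 108.6, -84.7)
top wood (240, 60, 140, 46) 5172.5 [309.   79.4] (887.9, -24.6, 450.9, 156.0, 89.3)
side red (249, 194, 34, 31) 460.0 [262.5 208.1] (696.1, 35.5, 194.2, 90.4, -84.1)
side grey (197, 222, 19, 37) 414.5 [205.3 241. ] (694.2, 307.2, 199.6, 48.4, -36.5)
side grey (241, 209, 8, 7) 38.0 [244.5 212. ] (687.7, 126.1, 41.6, 24.7, -49.0)
side grey (287, 194, 53, 37) 985.0 [313.3 212. ] (479.0, -2.4, 200.7, 118.4, -84.9)
side grey (205, 170, 55, 32) 221.0 [231.2 186.2] (860.4, -3.6, 284.8, 40.5, -90.0)
side grey (314, 163, 14, 14) 94.0 [321.  169.5] (624.5, -287.7, 118.5, 40.5, -44.0)
side grey (300, 154, 9, 7) 30.5 [304.2 156.5] (755.7, -356.0, 65.2, 36.8, -56.9)
side grey (285, 154, 12, 11) 69.5 [290.9 159. ] (797.6, -309.7, 108.6, 43.7, -70.1)
side grey (337, 150, 23, 16) 262.0 [347.6 156.8] (578.6, -452.6, 158.2, 102.0, -60.8)
side wood (230, 192, 58, 38) 243.5 [258.4 210.3] (648.5, 87.7, 218.2, 111.8, -84.6)
side wood (272, 184, 81, 70) 2999.0 [313.4 218.2] (461.1, 13.7, 388.0, 176.9, -84.7)
side wood (296, 159, 10, 7) 42.5 [300.6 162.2] (735.5, -296.1, 60.1, 39.4, -60.6)
side wood (311, 155, 8, 9) 28.5 [314.3 159.2] (697.9, -352.5, 86.7, 19.6, -45.3)
side wood (180, 150, 105, 67) 2259.0 [234.7 183.8] (844.1, -59.5, 610.7, 181.6, -89.8)
side wood (180, 150, 83, 47) 1867.0 [212.  163.9] (1020.1, -115.8, 450.0, 371.0, -40.4)
```

View pics/c.png

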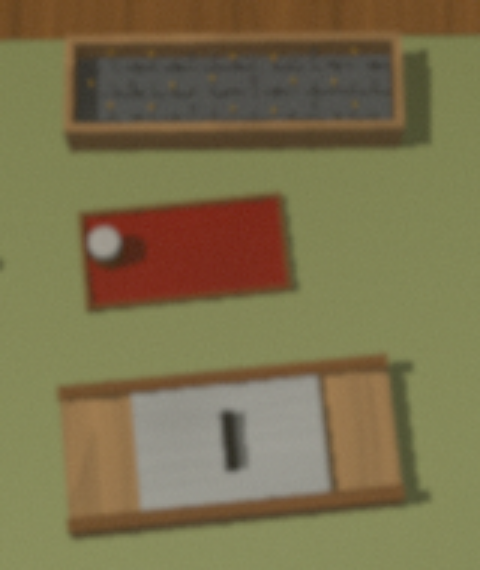

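The crop confirms the aluminium cover with its black ridge in the case. The tray is red with the white-capped jar at its +y end. The case is at about (478,-12) with yaw about 5°, and the tray at about (695,35) with yaw about 5.5°. I'm moving above the cover with the tool aligned.

send_rows:
  motion:
    - [0.1,0.2,0.03,0,0,-0.08,0]
    - [0.2,0.4,0.06,0,0,-0.15,0]
    - [0.3,0.6,0.08,0,0,-0.22,0]
    - [0.4,0.8,0.08,0,0,-0.28,0]
    - [0.46,0.99,0.08,0,0,-0.332,0]
    - [0.46,0.99,0.08,0,0,-0.332,0]
    - [0.46,0.99,0.08,0,0,-0.332,0]
    - [0.46,0.99,0.08,0,0,-0.332,0]
    - [0.46,0.99,0.08,0,0,-0.332,0]
    - [0.46,0.99,0.08,0,0,-0.332,0]
    - [0.46,0.99,0.08,0,0,-0.332,0]
    - [0.46,0.99,0.08,0,0,-0.332,0]

```text
time_s: 1.6
ee_pos: [473.7, -26.6, 253.8]
ee_rot: [180.0, 0.0, 5.1]
force: [0.8, -0.2, 0.3]
gripper_width: 45.5
gripper_force: 0.0
```

Run:
```python
from h import *
f=grab("wrist","w1"); print(np.round(f["T_tool_cam"],2),f["fx"])
from workcell import env;s=env.state();print(s["time_s"],s["ee_pos"],s["ee_rot"],s["force"],s["gripper_width"])
```

```text
[[  -0.     -0.96   -0.28   78.63]
 [   1.     -0.      0.      0.57]
 [  -0.     -0.28    0.96 -169.85]
 [   0.      0.      0.      1.  ]] 304.18924727059596
1.65 [473.81981758 -26.66703519 253.9114485 ] [1.79986343e+02 2.02653032e-02 5.10537617e+00] [-0.185556    0.2414461   0.45138188] 45.228660958633164
```

View pics/w1.png

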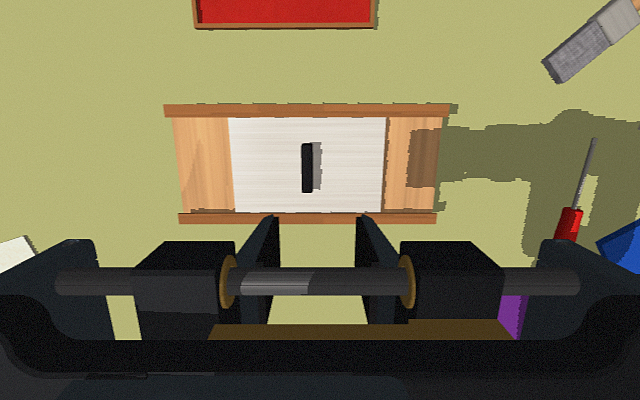

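The wrist view shows the cover with its ridge at (307,168), the case spanning (165–450, 104–224), and the tray edge at the top. Next I locate the ridge from two views.

Run:
```python
from h import *
f=pickle.load(open("w1.pkl","rb"));t=pickle.load(open("top0.pkl","rb"))
H,S,V=masks(f); b=np.zeros(H.shape,bool); b[130:205,280:340]=1
c=max(blobs((V<60)&b,50),key=cv2.contourArea); r=cv2.minAreaRect(c); print(r,rect(f,c,61))
# grey in box
b[:]=0;b[100:225,160:460]=1
for c2 in blobs((S<45)&(V>130)&b,800): print("cover",rect(f,c2,43))
for c2 in blobs((H>5)&(H<22)&(S>80)&(V>70)&b,300): print("wood",cv2.boundingRect(c2),rect(f,c2,48))
H,S,V=masks(t)
V=t["pixels"].max(2).astype(int); print(V[194:222:2,298:318:2])
b[:]=0;b[190:225,298:318]=1
for ct in blobs((V<90)&b,8):
    m=ct[:,0].mean(0); print(m,rect(t,ct,61)); print(cross(t,m,f,np.array(r[0])))
d=f["depth"]; u=[(307,150),(307,168),(307,185),(260,165),(350,165)]
for x,y in u:
    o,q=ray(f,(x,y)); print((x,y),np.round(o+q[0]*d[y,x],1))
```

```text
((306.9999694824219, 167.49998474121094), (9.999998092651367, 48.99999237060547), 0.0) (482.0, -14.6, 60.2, 12.3, 4.3)
cover (480.4, -14.2, 191.6, 121.7, -84.9)
wood (163, 104, 287, 120) (481.1, -13.7, 339.8, 150.3, -84.9)
[[149 149 149 151 151 151 153 151 152 149]
 [148 150 147 126 124 137 145 150 153 152]
 [148 146 133  79  59  89 109 145 152 154]
 [149 149 141  78  49  74 102 144 152 154]
 [148 149 144  83  48  73 101 145 155 157]
 [151 154 149  89  47  71 101 145 153 152]
 [151 154 148  98  51  67 101 144 154 153]
 [150 151 149 104  50  66  97 136 157 156]
 [153 153 151 120  54  59  95 127 155 157]
 [152 153 151 127  54  55  90 122 154 154]
 [151 151 149 127  57  54  91 124 151 155]
 [152 151 154 136  86  89 125 141 154 152]
 [151 153 155 151 146 147 152 153 154 152]
 [150 152 151 152 154 152 150 153 153 154]]
[306.64285714 206.52380952] (477.7, -14.0, 59.3, 14.7, 5.9)
(array([480.17524457, -13.80926915,  48.04743177]), np.float64(0.8027445821564672))
(307, 150) [503.5 -12.7  59.8]
(307, 168) [481.8 -14.4  59.7]
(307, 185) [460.4 -16.1  58.9]
(260, 165) [477.   45.4  42.5]
(350, 165) [487.2 -68.1  42.5]
```

send_rows:
  motion:
    - [0.016,0.023,-0.1,0,0,0,-0.3]
    - [0.016,0.023,-0.2,0,0,0,-0.3]
    - [0.016,0.023,-0.3,0,0,0,-0.3]
    - [0.016,0.023,-0.36,0,0,0,-0.3]
    - [0.016,0.023,-0.39,0,0,0,-0.3]
    - [0.016,0.023,-0.408,0,0,0,-0.3]
    - [0.016,0.023,-0.408,0,0,0,-0.3]
    - [0.016,0.023,-0.408,0,0,0,-0.3]
    - [0.016,0.023,-0.408,0,0,0,-0.3]

```text
time_s: 2.78
ee_pos: [482.8, -14.1, 50.7]
ee_rot: [180.0, -0.1, 5.2]
force: [0.7, 0.8, 0.4]
gripper_width: 31.8
gripper_force: 0.0
```

send_rows:
  motion:
    - [0,0.005,0,0,0,0,-0.3]
    - [-0.001,0.01,0,0,0,0,-0.3]
    - [-0.001,0.015,0,0,0,0,-0.3]
    - [-0.002,0.02,0,0,0,0,-0.3]
    - [-0.002,0.024,0,0,0,0,-0.3]
    - [-0.002,0.024,0,0,0,0,-0.3]
    - [-0.002,0.024,0,0,0,0,-0.3]

```text
time_s: 3.65
ee_pos: [481.3, -1.9, 50.0]
ee_rot: [-180.0, -0.0, 5.2]
force: [0.7, -0.5, 0.3]
gripper_width: 31.5
gripper_force: 0.0
```

send_rows:
  motion:
    - [0,0.004,0,0,0,0,-0.3]
    - [-0.001,0.008,0,0,0,0,-0.3]
    - [-0.001,0.011,0,0,0,0,-0.3]

```text
time_s: 4.03
ee_pos: [481.3, 0.4, 49.9]
ee_rot: [179.6, -0.0, 5.4]
force: [0.0, -18.3, -2.6]
gripper_width: 31.8
gripper_force: 9.1
```

Left is blocked (18 N after about 4 mm). I'll back off and push right.

send_rows:
  motion:
    - [0,-0.02,0,0,0,0,-0.3]
    - [0.002,-0.035,0,0,0,0,-0.3]
    - [0.003,-0.041,0,0,0,0,-0.3]
    - [0.003,-0.046,0,0,0,0,-0.3]
    - [0.004,-0.051,0,0,0,0,-0.3]
    - [0.004,-0.056,0,0,0,0,-0.3]
    - [0.005,-0.061,0,0,0,0,-0.3]
    - [0.006,-0.068,0,0,0,0,-0.3]
    - [0.007,-0.075,0,0,0,0,-0.3]

```text
time_s: 5.15
ee_pos: [484.3, -34.2, 50.0]
ee_rot: [180.0, -0.0, 5.2]
force: [-0.3, 2.9, 1.3]
gripper_width: 31.7
gripper_force: 1.0
```

send_rows:
  motion:
    - [0.001,-0.008,0,0,0,0,-0.3]
    - [0.002,-0.024,0,0,0,0,-0.3]
    - [0.004,-0.04,0,0,0,0,-0.3]
    - [0.005,-0.056,0,0,0,0,-0.3]
    - [0.006,-0.072,0,0,0,0,-0.3]
    - [0.008,-0.088,0,0,0,0,-0.3]
    - [0.009,-0.104,0,0,0,0,-0.3]
    - [0.011,-0.12,0,0,0,0,-0.3]
    - [0.012,-0.136,0,0,0,0,-0.3]
    - [0.014,-0.152,0,0,0,0,-0.3]
    - [0.015,-0.168,0,0,0,0,-0.3]
    - [0.016,-0.184,0,0,0,0,-0.3]
    - [0.018,-0.2,0,0,0,0,-0.3]
    - [0.019,-0.216,0,0,0,0,-0.3]
    - [0.021,-0.232,0,0,0,0,-0.3]
    - [0.022,-0.246,0,0,0,0,-0.3]
    - [0.022,-0.254,0,0,0,0,-0.3]
    - [0.023,-0.26,0,0,0,0,-0.3]
    - [0.024,-0.265,0,0,0,0,-0.3]

```text
time_s: 7.52
ee_pos: [496.1, -166.6, 49.9]
ee_rot: [-180.0, 0.0, 5.2]
force: [-1.7, 1.9, 1.4]
gripper_width: 32.1
gripper_force: 1.2
```

send_rows:
  motion:
    - [0,-0.005,0,0,0,0,-0.3]
    - [0.001,-0.01,0,0,0,0,-0.3]
    - [0.001,-0.015,0,0,0,0,-0.3]
    - [0.002,-0.02,0,0,0,0,-0.3]
    - [0.002,-0.025,0,0,0,0,-0.3]
    - [0.003,-0.03,0,0,0,0,-0.3]
    - [0.003,-0.035,0,0,0,0,-0.3]
    - [0.003,-0.039,0,0,0,0,-0.3]

```text
time_s: 8.52
ee_pos: [497.9, -186.2, 50.0]
ee_rot: [180.0, -0.0, 5.2]
force: [-0.3, 1.9, 1.4]
gripper_width: 32.2
gripper_force: 1.2
```

send_rows:
  motion:
    - [0,-0.004,0,0,0,0,-0.3]
    - [0.001,-0.008,0,0,0,0,-0.3]

```text
time_s: 8.78
ee_pos: [497.8, -187.6, 49.8]
ee_rot: [-179.7, 0.1, 5.1]
force: [0.7, 14.2, 4.2]
gripper_width: 32.0
gripper_force: 7.1
```

The stop is reached, so the cover is fully open. I'll back off, lift and look.

send_rows:
  motion:
    - [0,0.022,0,0,0,0,-0.3]
    - [0,0.022,0.02,0,0,0,-0.3]
    - [0,0.022,0.12,0,0,0,-0.3]
    - [-0.03,0.12,0.24,0,0,0,-0.3]
    - [-0.06,0.22,0.34,0,0,0,-0.3]
    - [-0.08,0.34,0.34,0,0,0,-0.3]
    - [-0.08,0.34,0.34,0,0,0,-0.3]
    - [-0.08,0.34,0.34,0,0,0,-0.3]
    - [-0.08,0.34,0.34,0,0,0,-0.3]
    - [-0.08,0.34,0.34,0,0,0,-0.3]

```text
time_s: 10.02
ee_pos: [458.4, -21.1, 219.6]
ee_rot: [180.0, 0.0, 5.1]
force: [0.5, -0.7, -1.0]
gripper_width: 32.2
gripper_force: 0.0
```

Run:
```python
from h import *
f=grab("wrist","w2"); t=grab("top","top1")
```

```text
(no output)
```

View pics/w2.png

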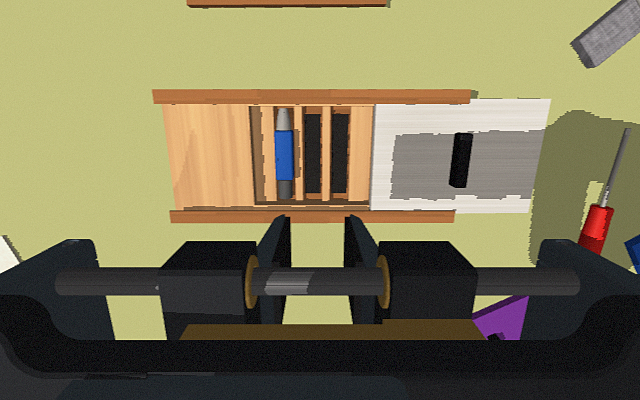

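The handpiece is in the left (+y) groove. Its blue grip is at (285,155), the nose points up (+x), and the other two grooves show black pads.

Run:
```python
from h import *
f=pickle.load(open("w2.pkl","rb"));t=pickle.load(open("top1.pkl","rb"))
def blue(F,b):
    H,S,V=masks(F); k=np.zeros(H.shape,bool);k[b[1]:b[3],b[0]:b[2]]=1
    return max(blobs((H>100)&(H<125)&(S>110)&k,10),key=cv2.contourArea)
c=blue(f,(250,90,320,210)); print(cv2.minAreaRect(c),rect(f,c,28))
x,y=map(int,c[:,0].mean(0));o,q=ray(f,(x,y))
print(np.round(o+q[0]*f["depth"][y,x],1))
try:
    ct=blue(t,(250,170,370,245)); print(cv2.boundingRect(ct),rect(t,ct,28),cross(f,c[:,0].mean(0),t,ct[:,0].mean(0)))
except Exception as e: print(e)
# rib / floor heights by depth
for u,v in((267,150),(258,150),(299,150),(313,150),(327,150),(285,160)):
    o,q=ray(f,(u,v)); print((u,v),np.round(o+q[0]*f["depth"][v,u],1))
# tray: top view
H,S,V=masks(t);k=np.zeros(H.shape,bool);k[110:175,240:345]=1
for c in blobs(((H<6)|(H>174))&(S>150)&k,50): print("red",rect(t,c,4))
```

```text
((284.0, 154.5), (49.0, 18.0), 90.0) (480.1, 19.6, 58.8, 21.5, 3.9)
[481.   20.9  26.7]
(293, 210, 6, 4) (469.2, 21.4, 15.4, 9.4, 89.3) (array([475.52511482,  22.58300976,  -4.75602746]), np.float64(0.2204797031984745))
(267, 150) [482.   42.3  12.7]
(258, 150) [481.   53.4  12.7]
(299, 150) [485.7   2.9  13.3]
(313, 150) [486.5 -14.3   7.8]
(327, 150) [488.7 -31.5  13. ]
(285, 160) [474.   18.1  26.6]
red (663.7, 112.6, 44.8, 35.8, -86.1)
red (711.4, 37.2, 203.2, 69.1, -85.8)
```

send_rows:
  motion:
    - [0.043,0.082,-0.05,0,0,0,-0.25]
    - [0.043,0.082,-0.15,0,0,0,-0.25]
    - [0.043,0.082,-0.25,0,0,0,-0.25]
    - [0.043,0.082,-0.33,0,0,0,-0.25]
    - [0.043,0.082,-0.37,0,0,0,-0.25]
    - [0.043,0.082,-0.385,0,0,0,-0.25]
    - [0.043,0.082,-0.395,0,0,0,-0.25]
    - [0.043,0.082,-0.404,0,0,0,-0.25]
    - [0.043,0.082,-0.404,0,0,0,-0.25]
    - [0.043,0.082,-0.404,0,0,0,-0.25]

```text
time_s: 11.38
ee_pos: [480.2, 21.0, 18.5]
ee_rot: [180.0, -0.1, 5.2]
force: [-0.6, -0.2, -0.9]
gripper_width: 34.0
gripper_force: 0.0
```

send_rows:
  motion:
    - [0,-0.002,-0.003,0,0,0,-0.25]
    - [0,-0.002,-0.003,0,0,0,-0.5]
    - [0,-0.002,-0.003,0,0,0,-0.7]
    - [0,-0.002,-0.003,0,0,0,-0.8]
    - [0,-0.002,-0.003,0,0,0,-0.8]
    - [0,-0.002,-0.003,0,0,0,-0.8]
  squeeze: 25

```text
time_s: 12.12
ee_pos: [479.8, 20.0, 16.5]
ee_rot: [180.0, 0.0, 5.2]
force: [0.0, -0.0, 0.6]
gripper_width: 21.8
gripper_force: 25.0
```

send_rows:
  motion:
    - [0,0,0.01,0,0,0,-0.8]
    - [0,0,0.03,0,0,0,-0.8]
    - [0,0,0.06,0,0,0,-0.8]
    - [0,0,0.1,0,0,0,-0.8]
    - [0,0,0.16,0,0,0,-0.8]
    - [0,0,0.23,0,0,0,-0.8]
    - [0,0,0.3,0,0,0,-0.8]
    - [0.03,0,0.32,0,0,0,-0.8]
    - [0.08,0,0.32,0,0,0,-0.8]
    - [0.14,0,0.32,0,0,0,-0.8]
    - [0.2,0,0.32,0,0,0,-0.8]
    - [0.25,0,0.32,0,0,0,-0.8]
    - [0.28,0,0.32,0,0,0,-0.8]
    - [0.3,0,0.32,0,0,0,-0.8]
    - [0.3,0,0.32,0,0,0,-0.8]
    - [0.3,0,0.32,0,0,0,-0.8]

```text
time_s: 14.12
ee_pos: [629.0, 20.0, 176.5]
ee_rot: [180.0, 0.0, 5.2]
force: [-0.4, 0.5, -0.6]
gripper_width: 21.7
gripper_force: 25.0
```

Run:
```python
from h import *
f=grab("wrist","w3")
from workcell import env; print(env.state()["qpos"])
```

```text
[ 7.72211944e-01  2.45783703e+01  8.54035031e+01 -4.66330968e-03
  7.00505186e+01  8.55516657e+01]
```

View pics/w3.png

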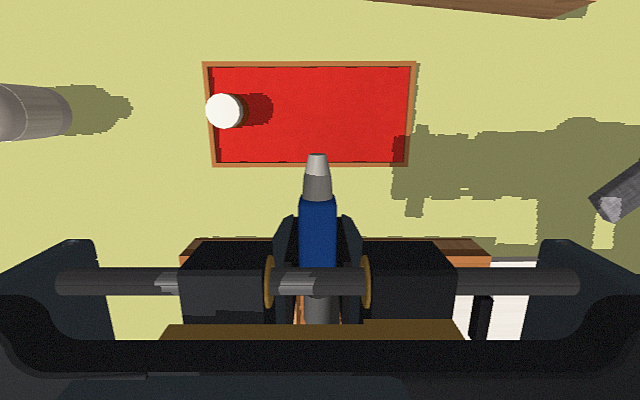

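The handpiece is held along +x with its nose tip at (317,155). The tray spans (203–416, 62–167), with the jar cap at (224,111). Next I measure the tray.

Run:
```python
from h import *
f=pickle.load(open("w3.pkl","rb"));t=pickle.load(open("top0.pkl","rb"))
def red(F,b):
    H,S,V=masks(F);k=np.zeros(H.shape,bool);k[b[1]:b[3],b[0]:b[2]]=1
    return max(blobs(((H<6)|(H>174))&(S>150)&k,50),key=cv2.contourArea)
cf=red(f,(190,50,430,175));ct=red(t,(240,110,345,175))
print(rect(f,cf,4),rect(t,ct,4))
# floor height: two-view of right corners
for a in((1,-1),(1,1)):
    p=cf[:,0][np.argmax(cf[:,0]@np.array(a))];q=ct[:,0][np.argmax(ct[:,0]@np.array(a))]; print(p,q,cross(f,p,t,q))
def P(u,v):
    o,q=ray(f,(u,v)); return np.round(o+q[0]*f["depth"][v,u],1)
for u,v in((330,100),(380,120),(290,150),(412,110),(310,64),(250,165),(224,111),(317,160),(317,180),(317,205),(317,235),(317,260),(350,230)): print((u,v),P(u,v))
```

```text
(698.7, 34.2, 210.2, 98.9, -84.8) (698.6, 35.0, 201.6, 91.8, -84.3)
[409  67] [321 128] (array([754.64190287, -63.43016707,  -0.92967458]), np.float64(9.327288579627565))
[402 161] [323 153] (array([660.15938911, -67.66440277,  20.6036108 ]), np.float64(4.851790673799187))
(330, 100) [717.3  13.3   1.8]
(380, 120) [701.4 -43.4   2.9]
(290, 150) [659.6  52.7   1.8]
(412, 110) [714.9 -74.7   8.9]
(310, 64) [750.   37.5  11.1]
(250, 165) [639.8  95.7   9.4]
(224, 111) [696.9 114.4  45.8]
(317, 160) [680.5  24.1 181.7]
(317, 180) [670.2  23.1 185. ]
(317, 205) [656.4  21.9 186.3]
(317, 235) [638.6  20.2 186.4]
(317, 260) [622.8  18.8 186.2]
(350, 230) [648.7   4.  199.8]
```

send_rows:
  motion:
    - [0.02,0,0,0,0,0.1,-0.8]
    - [0.05,-0.01,0,0,0,0.25,-0.8]
    - [0.08,-0.01,0,0,0,0.4,-0.8]
    - [0.11,-0.02,0,0,0,0.55,-0.8]
    - [0.13,-0.02,0,0,0,0.7,-0.8]
    - [0.144,-0.02,0,0,0,0.8,-0.8]
    - [0.144,-0.02,0,0,0,0.8,-0.8]

```text
time_s: 15.05
ee_pos: [701.6, 9.9, 176.4]
ee_rot: [-180.0, 0.0, 53.1]
force: [-0.1, 0.6, -1.0]
gripper_width: 21.9
gripper_force: 25.0
```

send_rows:
  motion:
    - [0,0,0,0,0,0.15,-0.8]
    - [0,0,0,0,0,0.3,-0.8]
    - [0,0,-0.02,0,0,0.45,-0.8]
    - [0,0,-0.06,0,0,0.58,-0.8]
    - [0,0,-0.11,0,0,0.67,-0.8]
    - [0,0,-0.16,0,0,0.7,-0.8]
    - [0,0,-0.2,0,0,0.7,-0.8]
    - [0,0,-0.22,0,0,0.7,-0.8]
    - [0,0,-0.22,0,0,0.7,-0.8]
    - [0,0,-0.22,0,0,0.7,-0.8]

```text
time_s: 16.3
ee_pos: [702.4, 10.0, 67.6]
ee_rot: [179.9, 0.0, 95.2]
force: [0.8, -0.2, -0.9]
gripper_width: 21.9
gripper_force: 25.0
```

send_rows:
  motion:
    - [0,0,-0.04,0,0,0,-0.8]
    - [0,0,-0.07,0,0,0,-0.8]
    - [0,0,-0.085,0,0,0,-0.8]
    - [0,0,-0.095,0,0,0,-0.8]
    - [0,0,-0.1,0,0,0,-0.8]
    - [0,0,-0.1,0,0,0,-0.8]
    - [0,0,-0.1,0,0,0,-0.8]

```text
time_s: 17.18
ee_pos: [702.1, 10.0, 16.9]
ee_rot: [180.0, 0.0, 95.2]
force: [-0.7, 0.9, 0.0]
gripper_width: 22.0
gripper_force: 25.0
```

send_rows:
  motion:
    - [0,0,-0.002,0,0,0,-0.8]
    - [0,0,-0.004,0,0,0,-0.8]
    - [0,0,-0.004,0,0,0,-0.8]

```text
time_s: 17.55
ee_pos: [701.9, 9.9, 14.6]
ee_rot: [180.0, 0.0, 95.2]
force: [-0.3, -0.1, -1.3]
gripper_width: 21.6
gripper_force: 25.0
```

send_rows:
  motion:
    - [0,0,-0.001,0,0,0,-0.8]
    - [0,0,-0.002,0,0,0,-0.8]
    - [0,0,-0.002,0,0,0,-0.8]

```text
time_s: 17.92
ee_pos: [701.9, 9.9, 14.6]
ee_rot: [180.0, 0.0, 95.2]
force: [-2.3, -0.7, 5.2]
gripper_width: 21.6
gripper_force: 25.0
```

Contact is felt (5 N). I'll release, lift and clear out to look.

send_rows:
  motion:
    - [0,0,0.001,0,0,0,-0.5]
    - [0,0,0.001,0,0,0,-0.4]
    - [0,0,0.001,0,0,0,-0.3]
    - [0,0,0.001,0,0,0,-0.2]
    - [0,0,0.001,0,0,0,-0.2]
    - [0,0,0.03,0,0,0,-0.2]
    - [0,0,0.1,0,0,0,-0.2]
    - [0,0,0.2,0,0,0,-0.2]
    - [0,0,0.32,0,0,0,-0.2]
    - [-0.1,0,0.4,0,0,-0.2,-0.2]
    - [-0.2,0,0.44,0,0,-0.4,-0.2]
    - [-0.3,0,0.44,0,0,-0.6,-0.2]
    - [-0.36,0,0.44,0,0,-0.8,-0.2]
    - [-0.36,0,0.44,0,0,-0.9,-0.2]
    - [-0.36,0,0.44,0,0,-1.0,-0.2]
    - [-0.36,0,0.44,0,0,-1.0,-0.2]
    - [-0.36,0,0.44,0,0,-1.0,-0.2]

```text
time_s: 20.05
ee_pos: [521.9, 10.0, 234.0]
ee_rot: [180.0, -0.0, 35.3]
force: [-0.5, -0.3, -0.2]
gripper_width: 36.5
gripper_force: 0.0
```

Run:
```python
from h import *
t=grab("top","top2"); s=grab("side","side2")
a=cv2.imread("pics/top2.png")[100:260,240:440];b=cv2.imread("pics/side2.png")[150:310,200:400]
cv2.imwrite("pics/end.png",cv2.resize(np.hstack([a,b]),None,fx=2,fy=2))
```

```text
(no output)
```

View pics/end.png

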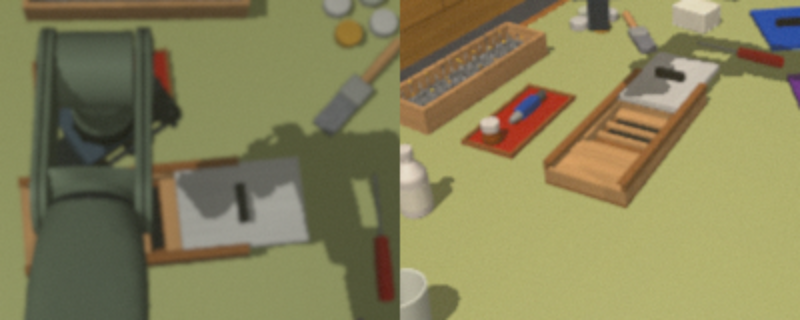

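The side view (right half) shows the handpiece flat lengthwise in the red tray at (525,107), clear of the jar at (490,130). The cover is slid right and still in its guides, and the case is empty.

```bash
python3 -c "
from workcell import env
print(env.job_done())"
```

```text
the job is handed in; nothing more can be done
None
```

I slid the cover open to the right, leaving it in its guides, laid the handpiece flat in the red tray clear of the jar, and handed the job in at about 20 s; the hand-in gave no verdict.

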